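# Stack the flanged hub and cap on the rotator drive

## Robot

A 6-joint arm with a two-finger parallel gripper is mounted at the origin on a cart in front of the work surface, level with it; the furniture and walls round the work are solid. World frame = base frame: x ahead of the robot, y to its left, z up, the work surface at z = 0. Lengths are in m, angles in degrees, forces in N, time in s.
With the tool pointing down it reaches from about 0.4 to 0.825 m from the base axis. Payload 7 kg.
Tool frame: the origin (TCP) lies at the very end of the fingers, on their centre line; the grasp point (between the pads) lies 19 mm behind it (ctrl.tcp_to_grasp is the distance from the TCP to the grasp point, in m); z points along the fingers, x is the direction in which the jaws open and shut, and the axes are right-handed (so a half turn about z gives the same grasp; the last joint's range is limited). The gripper opens to 88 mm and grips with 3 to 60 N. Pads are 19 mm wide; open, the fingers measure 130 mm over their backs; the gripper's body (78 mm by 193 mm) begins 47 mm behind the grasp point.
Start: joints at [82.168, 20.546, 0.682, 0, -70.136, -16.507], TCP at [0.278, 0.615, 0.227] pointing down, gripper open.
Joint ranges: [-176.03, 176.03], [-82.01, 121.73], [-58.28, 71.71], [-173.87, 95.51], [-174.79, -0.11], [-173.66, 173.66]. Speed limits (degrees/s): [136.94, 136.94, 172.46, 180, 180, 180].

## Interface

Orientations are given as [roll, pitch, yaw] about the fixed x, y, z axes, in that order (R = Rz(yaw) Ry(pitch) Rx(roll)).
In Python, from plant import sensors, vision, ticket, ctrl gives the robot as it stands. The module is installed in compiled form; this text tells all that it offers.
- The arm moves only by the tool drive_tool, never from a script. Its argument "moves" is a list of rows, each a list of 6 numbers: the shift along the tool's x, y, z in units of 0.15 m (1.0 is 0.15 m), then the turn, a rotation vector about the tool's x, y, z in units of 60 degrees (1.0 is 60 degrees). In form: [[dx, dy, dz, rx, ry, rz], ...]. A call has 1 to 8 rows; each row is the pose to reach, as a shift and turn from the pose measured when the call began, along the tool's axes at that moment; what a row does not reach only later rows make up. A row lasts 1/10 s, in which the tool goes at most 50 mm and 8.59 degrees, less where a joint would pass 70% of its speed; a pose out of reach is approached as far as the arm can. A call with a number of a shift or a turn outside -1 to 1 is refused whole. A call with a gripper value outside its range is refused whole. "fingers" is the opening, from -1 (shut) to 1 (fully open), set as the call begins (left out, the last holds). The fingers move at their own pace and stop on an object; the grip force is fixed at half the most. Time passes only in rows, so rows that repeat a pose let the fingers close. It gives the time, the measured TCP pose, the force and the opening at its end, in the units of the state.
- sensors.get_obs(): the state, without advancing time (a new reading comes with each control period).
- vision.snapshot(name): name is "side" or "top"; returns a dict with "pixels" (420x560x3 uint8, red, green, blue), "fx", "fy", "cx", "cy" (pixels), "k1" (the pictures are not rectified: a ray, as slopes to the right and down, at radius r is drawn at 1 + k1 r^2 times it, then the intrinsics apply), "R" (3x3) and "t" (3): a world point X has camera coordinates R X + t. Camera axes: x right, y down, z forward; pixel columns grow to the right and rows downward; lengths in m; the calibration is good to about 2 mm. A picture is of the moment at which its call begins. There is no depth.
- ticket.close_job(): hands the job in, once; it reports no verdict.
The state is a dict: "clock": time; "joint_pos": joint angles; "qvel": joint speeds; "tau": joint torques, N m; "tool_pos": TCP position; "orientation": TCP orientation; "force": force on the tool from outside, world axes, zero at the start; "moment": the same for the moment, N m; "opening": finger opening in m.
Only numpy, scipy, OpenCV 4.12 (cv2) and the standard library are available. Lean on these libraries where they do the work, as an engineer would, in place of code of your own. Each camera call takes 0.05 s, during which the arm holds its last target.

## Task

Put the flanged hub, broad flange down, over the spigot of the round drive base and turn it until its two rim notches drop over the drive pins and the flange sits flat, fully home. Then seat the flanged cap, flange down, fully home and upright on the spigot on top of the hub. Leave the other things on the bench where they are.

Things in the scene. Friction and masses are not known exactly. Their poses are not given: they have to be found in the camera images.
- base: Drive base of a bench rotator, fixed: low round white housing 132 mm across, small knob on its front. Origin: centre of its underside, on the bench; z up. On it lies a dark fixed disc 112 mm across; the disc's top face is the seat, 45 mm above the bench. Two steel drive pins, 10 mm thick and 7 mm high, stand on the seat opposite each other, each 40 mm from the axis.
- seat (a point): Centre of the seat, on the spigot's axis, 45 mm above the bench. Its axes are those of the base. The line through the two pins is turned by an unknown angle, up to 0.5 rad either way about the vertical, from this y axis. That angle is not reported: it must be seen or felt. Disc and pins do not turn under load.
- spigot_tip (a point): Centre of the top of the base's steel centring spigot, which is 40 mm in diameter and rises 14 mm above the seat; its top edge is bevelled by 2.5 mm.
- hub: Flanged aluminium hub, 72 mm high, 0.28 to 0.56 kg, lying flange down. Origin: centre of the flat underside; z up. Flange 104 mm across, 16 mm thick; round bore in its underside 43 mm across, 16 mm deep, for the base's spigot. Collar 60 mm across from z = 16 to 22 mm. With its underside 52 mm above the bench it rests on the pins, at 45 mm it is home.
- hub_grip (a point): Middle of the hub's square boss, 44 x 44 mm, sides parallel to the hub's x and y, from z = 22 to 62 mm above its underside (this point: z = 42 mm). The place to grip.
- hub_notch (a point): In the +y rim notch of the hub, 40 mm from its axis, at mid-thickness of the flange (z = 8 mm). An equal notch lies opposite, on the -y side. Each goes right through the flange, is open at the rim, 15 mm wide, with parallel sides, and reaches in to 30 mm from the axis.
- hub_top (a point): Centre of the top face of the hub's boss, 62 mm above its underside: the seat of the cap. From it rises a spigot 30 mm in diameter and 10 mm high, its top edge bevelled by 2.5 mm.
- cap: Flanged aluminium cap, 55 mm high, 0.14 to 0.28 kg, lying flange down. Origin: centre of the flat underside; z up. Round flange 76 mm across, 12 mm thick; round bore in its underside 33 mm across, 12 mm deep. Collar 50 mm across to z = 17 mm, then a square boss 36 x 36 mm, sides parallel to x and y, to z = 55 mm (the place to grip). It may sit at any angle on the hub.
- jar: Bystander: white specimen jar with blue lid, 61 mm across, 76 mm high. Origin: centre of its underside.
- slide_case: Bystander: blue-grey slide box 95 x 105 x 37 mm. Origin: centre of its underside.
- gauze: Bystander: white gauze pack 35 x 35 x 21 mm. Origin: centre of its underside.
- strip: Bystander: flat white test strip 21 x 70 x 5 mm, long along its y. Origin: centre of its underside.
- tape: Bystander: roll of masking tape lying flat, 104 mm across, 25 mm high. Origin: centre of its underside.
There are look-alikes about, which are no part of the job. What is shaped like the hub but red is not meant.

How it is judged (in metres and radians):
On the way:
1. the hub sits home on the drive base: flange flat on the seat, notches over the pins (z of hub in the frame of base below 0.0475 m and horizontal distance between hub and seat below 0.004 m and angle between hub's own z axis and vertical below 0.04 rad), for 0.2 s.
At the end, for the whole second after the job is handed in: The hub is home on the drive base (underside at most 2.5 mm above the seat, axis within 4 mm of the spigot's, upright within 0.04 rad), the cap is home on the hub (underside within 2.5 mm above and 3 mm below the boss's top face, axis within 4 mm, upright within 0.04 rad), and both are at rest (all of step 1 and z of cap in the frame of hub between 0.059 and 0.0645 m and horizontal distance between cap and hub_top below 0.004 m and angle between cap's own z axis and vertical below 0.04 rad and linear speed of each of hub, cap below 0.02 m/s); the robot touches nothing.
It fails at once if a bystander (jar, slide box, gauze pack, test strip or tape roll) is moved more than 30 mm (distance of any of jar, slide_case, gauze, strip, tape from where it was at the start of the episode above 0.03 m).
It also fails if it takes over 64 s, if anything falls off the work surface, if the arm or the gripper's body presses on something with over 40 N, if the wrist force passes 120 N, or if a joint passes its speed limit or range.

## Working session

There is one attempt and no reset: what is moved stays moved. The work goes in short steps, Python scripts to look and compute and a tool call to move; the robot and the scene stay as the last step left them, time stands still between calls to the robot, and variables do not carry over. Pictures are saved under pics/ and viewed, and the job is handed in when it is done.

Besides the shell and the picture viewer there is one more tool, called after "Call:" as name(argument=value, ...), one argument or row to a line, values as JSON. drive_tool: Moves the arm, as the interface text tells. Shifts and turns lie within -1 to 1; 1 stands for 0.15 m of shift or 60 degrees of turn. Its arguments: {"type":"object","properties":{"moves":{"type":"array"},"fingers":{"type":"number"}},"required":["moves"]}

```bash
mkdir -p pics
python3 - <<'E'
from plant import sensors, vision
import cv2
o=sensors.get_obs(); print(o)
for n in("side","top"):
    s=vision.snapshot(n); cv2.imwrite(f"pics/{n}0.png",s["pixels"][:,:,::-1]); print(n,{k:v for k,v in s.items() if k!="pixels"})
E
```

```text
{'clock': 0.0, 'joint_pos': array([ 8.21660580e+01,  2.05908881e+01,  6.34083304e-01, -1.97020757e-02,
       -7.01357388e+01, -1.65057901e+01]), 'qvel': array([ 0.05025368,  0.02025535, -0.05146157,  0.0133125 ,  0.08820995,
       -0.05084321]), 'tau': array([-5.10669415e-04, -5.82716596e+01,  2.93052578e+01,  6.99744388e+00,
        6.94673668e-03, -1.64726471e-04]), 'tool_pos': array([0.2780365 , 0.6145445 , 0.22563253]), 'orientation': array([-1.79991463e+02, -9.39924650e-02, -1.14346449e+02]), 'force': array([0.44953134, 0.71972848, 0.32291415]), 'moment': array([-0.04733937,  0.02221801,  0.0294979 ]), 'opening': 0.08767766024950394}
side {'fx': 388.5981386051549, 'fy': 388.5981386051549, 'cx': 277.1646795090037, 'cy': 208.2501933830799, 'k1': -0.023345416969096987, 'R': array([[ 0.99145962, -0.12849254, -0.0223046 ],
       [-0.09000566, -0.55040949, -0.83002914],
       [ 0.09437589,  0.82494792, -0.55727384]]), 't': array([-0.58805125,  0.09659498,  0.86859416])}
top {'fx': 530.6812582739125, 'fy': 530.6812582739125, 'cx': 283.828608522061, 'cy': 209.25729417626525, 'k1': -0.1076552591801531, 'R': array([[ 0.00890368, -0.99995386,  0.00360626],
       [-0.9947898 , -0.00922386, -0.10152921],
       [ 0.10155779, -0.00268349, -0.99482602]]), 't': array([-0.03961571,  0.58202137,  1.15671147])}
```

View pics/side0.png

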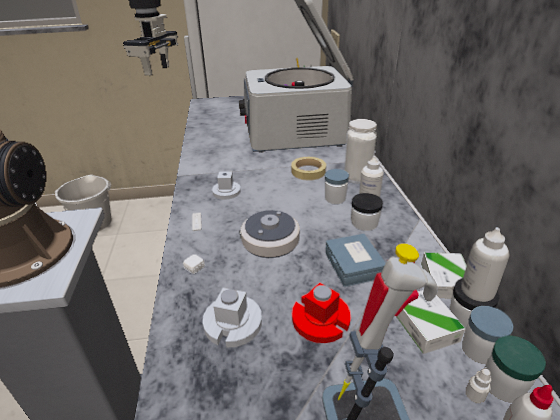

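View pics/top0.png

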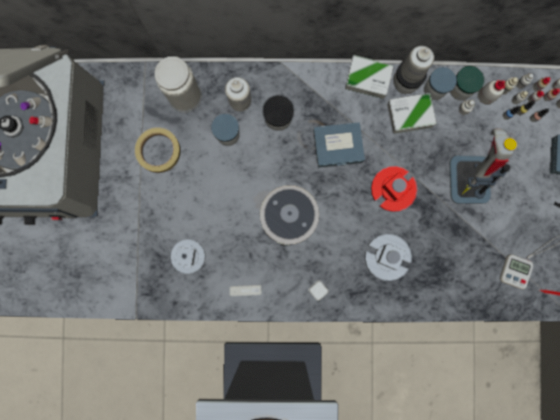

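The side view shows the hub at (232,318), the base at (270,230), the cap at (226,185) and the red look-alike at (321,310). In the top view they are at (390,257), (290,214), (187,256) and (394,189). Next I'll zoom in.

```bash
cat > h.py <<'E'
import numpy as np,cv2
from plant import vision,sensors
def undist(s,uv):
    x=(np.array(uv,float)-[s['cx'],s['cy']])/[s['fx'],s['fy']]
    u=x.copy()
    for _ in range(20): u=x/(1+s['k1']*np.sum(u*u,-1,keepdims=True))
    return u
def rays(s,uv):
    u=undist(s,np.atleast_2d(uv)); d=np.c_[u,np.ones(len(u))]@s['R']; return -s['R'].T@s['t'],d
def onplane(s,uv,z):
    c,d=rays(s,uv); return c+d*((z-c[2])/d[:,2])[:,None]
def tri(s1,p1,s2,p2):
    c1,d1=rays(s1,p1);c2,d2=rays(s2,p2);d1=d1[0];d2=d2[0]
    A=np.c_[d1,-d2]; k=np.linalg.lstsq(A,c2-c1,rcond=None)[0]
    a=c1+k[0]*d1;b=c2+k[1]*d2; return (a+b)/2,np.linalg.norm(a-b)
def proj(s,X):
    c=np.atleast_2d(X)@s['R'].T+s['t'];u=c[:,:2]/c[:,2:]
    return u*(1+s['k1']*np.sum(u*u,-1,keepdims=True))*[s['fx'],s['fy']]+[s['cx'],s['cy']]
E
python3 - <<'E'
import cv2,numpy as np
t=cv2.imread('pics/top0.png');s=cv2.imread('pics/side0.png')
def c(i,x,y,w=40): return cv2.resize(i[y-w:y+w,x-w:x+w],(266,266),interpolation=cv2.INTER_CUBIC)
cv2.imwrite('pics/z0.png',np.vstack([np.hstack([c(t,290,214),c(t,390,257),c(t,187,256)]),np.hstack([c(s,270,230),c(s,232,315),c(s,226,185,25)])]))
E
```

```text
(no output)
```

View pics/z0.png

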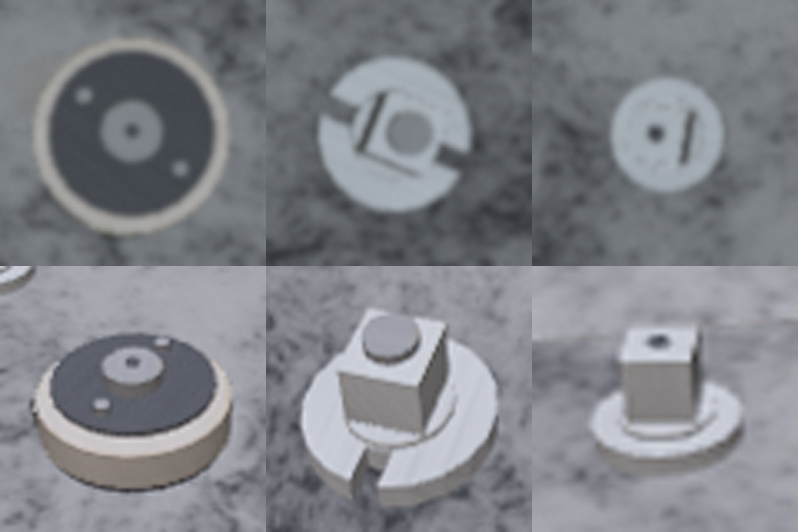

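```bash
cat > m1.py <<'E'
from h import *
T=vision.snapshot('top');S=vision.snapshot('side')
import pickle;pickle.dump((T,S),open('ts0.pkl','wb'))
def gray(s): return cv2.cvtColor(s['pixels'],cv2.COLOR_RGB2GRAY)
def comps(m,xy,w,amin):
    n,l,st,c=cv2.connectedComponentsWithStats(m.astype(np.uint8))
    return [(i,st[i],c[i]) for i in range(1,n) if st[i,4]>=amin and abs(c[i][0]-xy[0])<w and abs(c[i][1]-xy[1])<w],l
for nm,s,B,H,C in(('top',T,(290,214),(390,257),(187,256)),('side',S,(270,228),(232,315),(226,185))):
    g=gray(s)
    for k,p in(('base',B),('hub',H),('cap',C)):
        x,y=p;w=35;print(nm,k,'pct',np.percentile(g[y-w:y+w,x-w:x+w],[5,25,50,75,95]))
    # pins: local upsampled
    x,y=B;w=32
    crop=cv2.resize(g[y-w:y+w,x-w:x+w],None,fx=8,fy=8,interpolation=cv2.INTER_CUBIC)
    m=crop>(105 if nm=='top' else 115)
    n,l,st,c=cv2.connectedComponentsWithStats(m.astype(np.uint8))
    for i in range(1,n):
        if st[i,4]>200: print(' blob',st[i,4]/64,(c[i]+.5)/8-.5+[x-w,y-w])
E
python3 m1.py
```

```text
top base pct [ 70.  73. 111. 130. 160.]
top hub pct [ 76.  91. 105. 144. 174.]
top cap pct [ 89. 109. 121. 131. 170.]
 blob 1793.984375 [290.13242335 212.39937454]
 blob 13.234375 [274.86297226 202.23133117]
 blob 238.25 [289.18699993 213.00070501]
 blob 11.484375 [303.78732993 224.24685374]
 blob 12.75 [264.33471201 237.68275123]
 blob 41.90625 [265.54991611 244.28509508]
side base pct [ 92. 114. 151. 165. 197.]
side hub pct [ 94. 124. 142. 190. 205.]
side cap pct [117.   143.   155.   164.25 192.05]
 blob 2684.359375 [268.64218396 226.71205486]
 blob 160.5625 [269.27387845 219.49025642]
 blob 14.015625 [260.04229376 230.92203177]
```

```bash
cat > m2.py <<'E'
from h import *
import pickle
T,S=pickle.load(open('ts0.pkl','rb'))
G={k:cv2.cvtColor(s['pixels'],cv2.COLOR_RGB2GRAY) for k,s in(('t',T),('s',S))}
def up(g,x,y,w): return cv2.resize(g[y-w:y+w,x-w:x+w],None,fx=8,fy=8,interpolation=cv2.INTER_CUBIC)
def tofull(p,x,y,w): return (np.array(p)+.5)/8-.5+[x-w,y-w]
def fit(m,x,y,w,hull=True,inv=None):
    cs,_=cv2.findContours(m.astype(np.uint8),cv2.RETR_EXTERNAL,cv2.CHAIN_APPROX_NONE)
    c=max(cs,key=cv2.contourArea); 
    if hull:c=cv2.convexHull(c)
    return tofull(c[:,0,:],x,y,w),c
out={}
# base dark disc
for k,s,(x,y),th in(('t',T,(290,214),98),('s',S,(270,226),118)):
    m=up(G[k],x,y,40)<th
    pts,_=fit(m,x,y,40)
    P=onplane(s,pts,.045); (cx,cy),r=cv2.minEnclosingCircle(P[:,:2].astype(np.float32))
    el=cv2.fitEllipse(P[:,:2].astype(np.float32)*1000)
    print(k,'disc',cx,cy,r,'ell',el)
print('pins top on .052',P1:=onplane(T,[274.86,202.23],.052),P2:=onplane(T,[303.79,224.25],.052))
d=(P1-P2)[0];print('mid',(P1+P2)/2,'dist',np.hypot(*d[:2]),'ang from y deg',np.degrees(np.arctan2(-d[0],d[1])))
print('spig tip tri',tri(T,[289.19,213.0],S,[269.27,219.49]),'onplane .059',onplane(T,[289.19,213],.059))
print('pin side',onplane(S,[260.04,230.92],.052))
for nm,a,b,w,ta,tb in(('hub',(390,257),(232,315),40,140,165),('cap',(187,256),(226,185),26,140,172)):
    for k,s,(x,y),th in(('t',T,a,ta),('s',S,b,tb)):
        m=up(G[k],x,y,w)>th
        cv2.imwrite(f'pics/m_{nm}_{k}.png',m*255)
        pts,c=fit(m,x,y,w); z=.016 if nm=='hub' else .012
        P=onplane(s,pts,z); print(nm,k,cv2.fitEllipse(P[:,:2].astype(np.float32)*1000),cv2.minEnclosingCircle(P[:,:2].astype(np.float32)))
E
python3 m2.py; cd pics; python3 -c "
import cv2,numpy as np
t=cv2.imread('../pics/top0.png');s=cv2.imread('../pics/side0.png')
R=lambda i,x,y,w:cv2.resize(i[y-w:y+w,x-w:x+w],(400,300) if 0 else (300,300),interpolation=cv2.INTER_CUBIC)
L=[cv2.resize(cv2.imread(f'm_{a}_{b}.png'),(200,200)) for a in('hub','cap') for b in 'ts']
cv2.imwrite('masks.png',np.hstack(L))"
```

```text
t disc 0.5712295770645142 -0.045836783945560455 0.05446181073784828 ell ((571.332763671875, -46.00117111206055), (107.80104064941406, 108.26838684082031), 73.8827133178711)
s disc 0.5702602863311768 -0.05082237720489502 0.05755973234772682 ell ((570.623291015625, -50.76127624511719), (110.54212188720703, 115.18327331542969), 178.11297607421875)
pins top on .052 [[ 0.59541135 -0.01442957  0.052     ]] [[ 0.54751372 -0.07823021  0.052     ]]
mid [[ 0.57146254 -0.04632989  0.052     ]] dist 0.07977909730777909 ang from y deg -36.89698290839318
spig tip tri (array([ 0.57126413, -0.04603956,  0.05527836]), np.float64(0.0007317641058108537)) onplane .059 [[ 0.57127781 -0.04599927  0.059     ]]
pin side [[ 0.54724254 -0.07989746  0.052     ]]
hub t ((478.2283020019531, -270.527587890625), (102.0965576171875, 103.48596954345703), 95.010986328125) ((0.4784035086631775, -0.2706250846385956), 0.0520651638507843)
hub s ((467.2121276855469, -253.47068786621094), (74.11384582519531, 124.92378997802734), 162.62637329101562) ((0.4627874791622162, -0.25686055421829224), 0.059701696038246155)
cap t ((476.43243408203125, 182.95703125), (76.39171600341797, 77.27809143066406), 101.73638916015625) ((0.4765171706676483, 0.1833992749452591), 0.03904358297586441)
cap s ((476.1681213378906, 180.99581909179688), (76.22492980957031, 77.4343032836914), 137.57078552246094) ((0.4764305055141449, 0.18077924847602844), 0.03911914676427841)[ WARN:0@0.877] global loadsave.cpp:1063 imwrite_ Unsupported depth image for selected encoder is fallbacked to CV_8U.
```

View pics/masks.png

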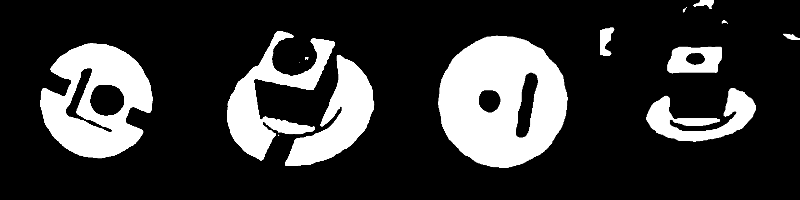

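```bash
cat > m3.py <<'E'
from m2 import *
print('-----')
x,y,w=390,257,40
m=up(G['t'],x,y,w)>128
cs,_=cv2.findContours(m.astype(np.uint8),cv2.RETR_EXTERNAL,cv2.CHAIN_APPROX_NONE);c=max(cs,key=cv2.contourArea)
h=cv2.convexHull(c,returnPoints=False);D=cv2.convexityDefects(c,h)[:,0]
for a,b,f,d in sorted(D.tolist(),key=lambda r:-r[3])[:3]:
    p=onplane(T,tofull(np.array([c[a,0],c[b,0],c[f,0]]),x,y,w),.016)[:,:2]
    mid=(p[0]+p[1])/2; print('notch',d/256/8,p.round(4).tolist(),'mid',mid, 'ang',np.degrees(np.arctan2(*(mid-[.4783,-.2706])[::-1])))
# top spigot face of hub & hole of cap by dark blob
def blob(k,x,y,w,lo,hi,amin=100):
    u=up(G[k],x,y,w);n,l,st,cc=cv2.connectedComponentsWithStats(((u>lo)&(u<hi)).astype(np.uint8))
    return [(st[i,4]/64,tofull(cc[i],x,y,w).round(2).tolist()) for i in range(1,n) if st[i,4]/64>8 and 0<st[i,0] and st[i,0]+st[i,2]<16*w]
print('hub t',blob('t',390,257,25,100,140)); print('hub s',blob('s',230,298,18,120,165))
print('cap t',blob('t',187,256,14,0,140)); print('cap s',blob('s',226,180,14,0,165))
E
python3 m3.py 2>/dev/null| sed -n '/-----/,$p'
python3 -c "
import cv2,numpy as np
t=cv2.imread('pics/top0.png');s=cv2.imread('pics/side0.png')
R=lambda i,x,y,w:cv2.resize(i[y-w:y+w,x-w:x+w],(400,400),interpolation=cv2.INTER_CUBIC)
cv2.imwrite('pics/z1.png',np.hstack([R(t,390,257,25),R(s,232,310,40)]))
cv2.imwrite('pics/z2.png',np.hstack([R(t,187,256,20),R(s,226,183,20)]))"
```

```text
-----
notch 9.7919921875 [[0.5072, -0.2278], [0.4886, -0.2201], [0.4938, -0.2462]] mid [ 0.49789848 -0.22397328] ang 67.20165811405867
notch 8.50830078125 [[0.4483, -0.313], [0.4697, -0.3215], [0.4688, -0.3004]] mid [ 0.45900637 -0.31725739] ang -112.46592866475073
notch 0.3046875 [[0.5243, -0.2458], [0.52, -0.239], [0.5211, -0.2421]] mid [ 0.52212263 -0.2424165 ] ang 32.74614992387737
hub t [(np.float64(55.625), [382.61, 257.19]), (np.float64(132.390625), [392.3, 256.53])]
hub s []
cap t [(np.float64(52.703125), [193.41, 256.84]), (np.float64(25.390625), [183.76, 255.73])]
cap s [(np.float64(10.375), [224.32, 173.78])]
```

View pics/z1.png

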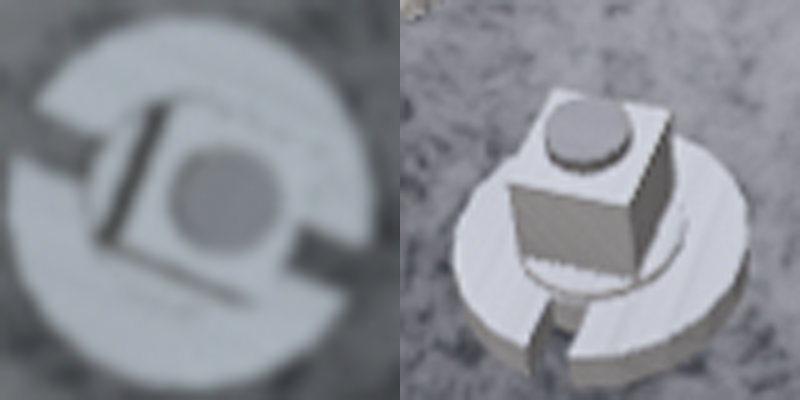

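View pics/z2.png

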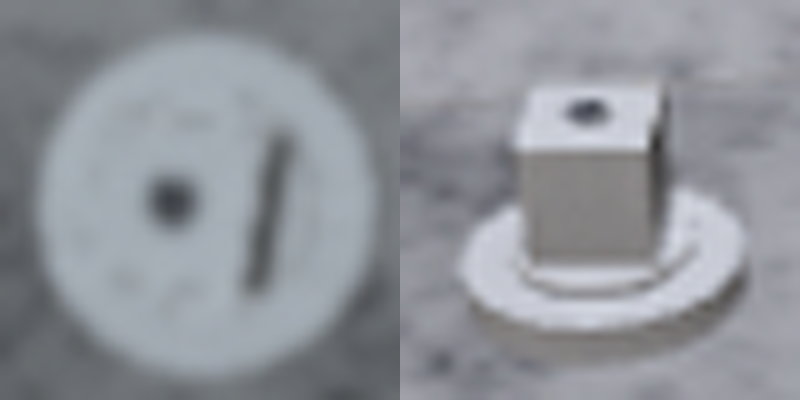

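```bash
cat > to.py <<'E'
import sys,numpy as np
from scipy.spatial.transform import Rotation as R
from plant import sensors
def go(x,y,z,yaw):
    o=sensors.get_obs();p=o['tool_pos'];Rc=R.from_euler('xyz',o['orientation'],degrees=True)
    Rt=R.from_euler('xyz',[180,0,yaw],degrees=True)
    d=Rc.inv().apply(np.array([x,y,z])-p)/.15; r=(Rc.inv()*Rt).as_rotvec(degrees=True)/60
    print('t',round(o['clock'],2),'pos',p.round(4),'rpy',o['orientation'].round(2),'F',o['force'].round(1),'M',o['moment'].round(2),'open',round(o['opening'],4),'q1,6',o['joint_pos'][[0,5]].round(0))
    print('row',d.round(3),r.round(3), 'max',max(abs(d).max(),abs(r).max()).round(2))
if __name__=='__main__': go(*map(float,sys.argv[1:]))
E
python3 - <<'E'
from h import *
import pickle
T,S=pickle.load(open('ts0.pkl','rb'))
print('hub spigot top',tri(T,[392.4,256.4],S,[229.8,295.6]))
print('cap hole',tri(T,[183.76,255.73],S,[224.3,173.8]))
print('hub boss top x corner')
E
python3 to.py .476 .183 .22 169; python3 to.py .2 .465 .22 -170
```

```text
hub spigot top (array([ 0.47874176, -0.26974402,  0.06572696]), np.float64(0.0005852111546015771))
cap hole (array([0.47605296, 0.18285418, 0.05403579]), np.float64(4.316339136926199e-05))
hub boss top x corner
t 0.2 pos [0.2781 0.6147 0.226 ] rpy [-1.7999e+02 -6.0000e-02 -1.1434e+02] F [ 0.9 -0.1 -0.5] M [-0.05  0.03  0.01] open 0.0877 q1,6 [ 82. -17.]
row [ 2.078 -2.388  0.042] [-1.000e-03 -1.000e-03  1.278e+00] max 2.39
t 0.2 pos [0.2781 0.6147 0.226 ] rpy [-1.7999e+02 -6.0000e-02 -1.1434e+02] F [ 0.9 -0.1 -0.5] M [-0.05  0.03  0.01] open 0.0877 q1,6 [ 82. -17.]
row [1.124 0.063 0.041] [-0.001 -0.001  0.928] max 1.12
```

Call:
drive_tool(
  moves=[
    [0.87,-1.0,0.0,0,0,0.5],
    [0.87,-1.0,0.0,0,0,0.5],
    [0.87,-1.0,0.0,0,0,0.5],
    [0.87,-1.0,0.0,0,0,0.5],
    [0.87,-1.0,0.0,0,0,0.5],
    [0.87,-1.0,0.0,0,0,0.5],
  ],
  fingers=1,
)

```text
clock: 0.8
tool_pos: [0.3616, 0.4331, 0.2266]
orientation: [-180.0, -0.0, -144.4]
force: [0.0, 0.0, 0.2]
opening: 0.0882
```

```bash
python3 to.py .476 .183 .20 169;python3 -c "
from h import *
import pickle
T,S=pickle.load(open('ts0.pkl','rb'))
print(onplane(T,[392.4,256.4],.072),onplane(T,[183.76,255.73],.055))"
```

```text
t 0.8 pos [0.3616 0.4331 0.2266] rpy [-180.     -0.   -144.43] F [0.  0.  0.2] M [0.14 0.03 0.  ] open 0.0882 q1,6 [ 70. -34.]
row [ 0.349 -1.8    0.178] [-0.    -0.     0.776] max 1.8
[[ 0.47835889 -0.26845511  0.072     ]] [[0.47606267 0.18267679 0.055     ]]
```

Call:
drive_tool(
  moves=[
    [0.2,-1.0,0.05,0,0,0.75],
    [0.2,-1.0,0.05,0,0,0.75],
    [0.2,-1.0,0.05,0,0,0.75],
    [0.2,-1.0,0.05,0,0,0.75],
    [0.2,-1.0,0.05,0,0,0.75],
    [0.2,-1.0,0.05,0,0,0.75],
  ],
)

```text
clock: 1.4
tool_pos: [0.4246, 0.2942, 0.219]
orientation: [-180.0, -0.0, 170.3]
force: [-0.0, -0.5, 0.6]
opening: 0.0875
```

```bash
python3 to.py .478 -.27 .20 157.4
```

```text
t 1.4 pos [0.4246 0.2942 0.219 ] rpy [-180.     -0.    170.28] F [-0.  -0.5  0.6] M [ 0.07 -0.06  0.05] open 0.0875 q1,6 [ 57. -66.]
row [-0.986 -3.647  0.127] [-0.    -0.     0.215] max 3.65
```

Call:
drive_tool(
  moves=[
    [-0.27,-1.0,0.0,0,0,0.2],
    [-0.27,-1.0,0.0,0,0,0.2],
    [-0.27,-1.0,0.0,0,0,0.2],
    [-0.27,-1.0,0.0,0,0,0.2],
    [-0.27,-1.0,0.0,0,0,0.2],
  ],
)

```text
clock: 1.9
tool_pos: [0.4395, 0.1392, 0.2192]
orientation: [180.0, 0.0, 158.2]
force: [0.4, 1.3, -0.2]
opening: 0.0876
```

```bash
python3 to.py .478 -.27 .20 157.4
```

```text
t 1.9 pos [0.4395 0.1392 0.2192] rpy [1.7998e+02 1.0000e-02 1.5822e+02] F [ 0.4  1.3 -0.2] M [ 0.18 -0.14  0.  ] open 0.0876 q1,6 [ 42. -64.]
row [-1.25  -2.438  0.127] [0.    0.    0.014] max 2.44
```

Call:
drive_tool(
  moves=[
    [-0.5,-1.0,0.0,0,0,0],
    [-0.5,-1.0,0.0,0,0,0],
    [-0.5,-1.0,0.0,0,0,0],
    [-0.5,-1.0,0.0,0,0,0],
    [-0.5,-1.0,0.0,0,0,0],
  ],
)

```text
clock: 2.4
tool_pos: [0.4543, -0.0284, 0.219]
orientation: [180.0, -0.0, 158.2]
force: [-0.3, 0.2, 0.5]
opening: 0.0876
```

Call:
drive_tool(
  moves=[
    [-0.5,-1.0,0.0,0,0,0],
    [-0.5,-1.0,0.0,0,0,0],
    [-0.5,-1.0,0.0,0,0,0],
    [-0.5,-1.0,0.0,0,0,0],
    [-0.5,-1.0,0.0,0,0,0],
  ],
)

```text
clock: 2.9
tool_pos: [0.4694, -0.1961, 0.2183]
orientation: [-180.0, -0.1, 158.1]
force: [-0.0, 0.7, -0.4]
opening: 0.0874
```

```bash
python3 to.py .4783 -.2702 .125 157.4
```

```text
t 2.9 pos [ 0.4694 -0.1961  0.2183] rpy [-1.7997e+02 -5.0000e-02  1.5810e+02] F [-0.   0.7 -0.4] M [ 0.12 -0.12  0.02] open 0.0874 q1,6 [ -1. -21.]
row [-0.24  -0.436  0.622] [-0.    -0.001  0.012] max 0.62
```

Call:
drive_tool(
  moves=[
    [-0.24,-0.436,0.62,0,0,0.012],
    [-0.24,-0.436,0.62,0,0,0.012],
    [-0.24,-0.436,0.62,0,0,0.012],
    [-0.24,-0.436,0.62,0,0,0.012],
    [-0.24,-0.436,0.62,0,0,0.012],
    [-0.24,-0.436,0.62,0,0,0.012],
  ],
)

```text
clock: 3.5
tool_pos: [0.4797, -0.269, 0.1265]
orientation: [-180.0, 0.1, 157.5]
force: [0.5, -0.0, -0.2]
opening: 0.0875
```

```bash
python3 to.py .4783 -.2702 .027 157.4
python3 - <<'E'
from h import *
T=vision.snapshot('top');S=vision.snapshot('side')
t=T['pixels'][:,:,::-1];s=S['pixels'][:,:,::-1]
R=lambda i,x,y,w:cv2.resize(i[y-w:y+w,x-w:x+w],(400,400),interpolation=cv2.INTER_CUBIC)
cv2.imwrite('pics/z3.png',np.hstack([R(t,390,257,60),R(s,232,290,60)]))
E
```

```text
t 3.5 pos [ 0.4797 -0.269   0.1265] rpy [-1.7999e+02  6.0000e-02  1.5749e+02] F [ 0.5 -0.  -0.2] M [ 0.12 -0.16  0.02] open 0.0875 q1,6 [ -9. -14.]
row [ 0.006 -0.011  0.663] [-0.     0.001  0.002] max 0.66
```

View pics/z3.png

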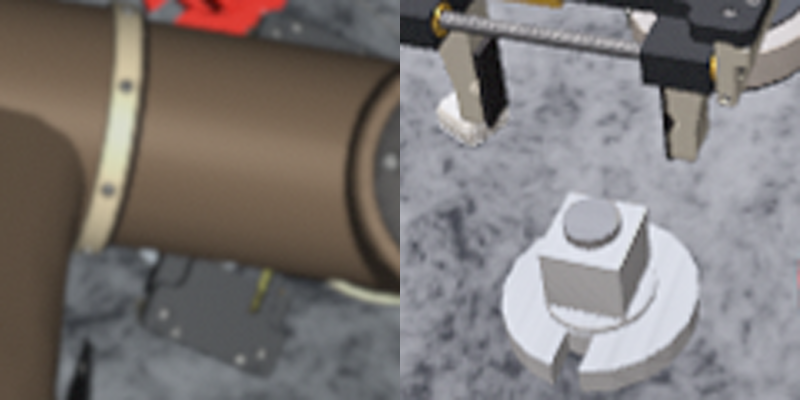

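The side view shows the open fingers at crop (480,80) and (685,120), straddling the boss at (600,250) and lined up with it. I'll descend and grip.

Call:
drive_tool(
  moves=[
    [0.005,-0.01,0.4,0,0,0],
    [0.005,-0.01,0.6,0,0,0],
    [0.005,-0.01,0.66,0,0,0],
    [0.005,-0.01,0.66,0,0,0],
    [0.005,-0.01,0.66,0,0,0],
  ],
)

```text
clock: 4.1
tool_pos: [0.4798, -0.2706, 0.0296]
orientation: [180.0, 0.2, 157.5]
force: [-0.2, 0.2, 0.2]
opening: 0.0878
```

Call:
drive_tool(
  moves=[
    [0,0,0,0,0,0],
    [0,0,0,0,0,0],
    [0,0,0,0,0,0],
    [0,0,0,0,0,0],
    [0,0,0,0,0,0],
    [0,0,0,0,0,0],
  ],
  fingers=-1,
)

```text
clock: 4.7
tool_pos: [0.4792, -0.2705, 0.0295]
orientation: [-180.0, 0.2, 157.5]
force: [-4.8, 2.4, 4.4]
opening: 0.0452
```

```bash
python3 to.py .4783 -.2702 .147 157.4
```

```text
t 4.7 pos [ 0.4792 -0.2705  0.0295] rpy [-1.8000e+02  1.6000e-01  1.5752e+02] F [-4.8  2.4  4.4] M [ 0.87  1.54 -0.02] open 0.0452 q1,6 [ -9. -14.]
row [ 0.004 -0.001 -0.783] [-0.     0.003  0.002] max 0.78
```

Call:
drive_tool(
  moves=[
    [0,0,-0.3,0,0,0],
    [0,0,-0.6,0,0,0],
    [0,0,-0.8,0,0,0],
    [0,0,-0.8,0,0,0],
    [0,0,-0.8,0,0,0],
  ],
)

```text
clock: 5.2
tool_pos: [0.4782, -0.2699, 0.1488]
orientation: [180.0, 0.1, 157.5]
force: [-0.9, 0.3, -6.2]
opening: 0.0438
```

```bash
python3 to.py .5713 -.046 .147 143.3
```

```text
t 5.2 pos [ 0.4782 -0.2699  0.1488] rpy [1.7995e+02 1.2000e-01 1.5748e+02] F [-0.9  0.3 -6.2] M [ 0.14  0.09 -0.03] open 0.0438 q1,6 [ -9. -14.]
row [-0.002  1.616  0.013] [0.001 0.002 0.236] max 1.62
```

Call:
drive_tool(
  moves=[
    [0,0.3,0.0,0,0,0.05],
    [0,0.6,0.0,0,0,0.15],
    [0,0.85,0.0,0,0,0.24],
    [0,0.85,0.0,0,0,0.24],
    [0,0.85,0.0,0,0,0.24],
  ],
)

```text
clock: 5.7
tool_pos: [0.5257, -0.151, 0.1464]
orientation: [-179.9, -0.1, 143.2]
force: [0.2, -1.4, -4.8]
opening: 0.0439
```

```bash
python3 to.py .5713 -.046 .14 143.1
```

```text
t 5.7 pos [ 0.5257 -0.151   0.1464] rpy [-1.7993e+02 -1.2000e-01  1.4320e+02] F [ 0.2 -1.4 -4.8] M [ 0.02 -0.02 -0.01] open 0.0439 q1,6 [  4. -41.]
row [0.176 0.743 0.042] [-0.001 -0.002  0.002] max 0.74
```

Call:
drive_tool(
  moves=[
    [0.08,0.35,0.02,0,0,0],
    [0.176,0.743,0.04,0,0,0],
    [0.176,0.743,0.04,0,0,0],
    [0.176,0.743,0.04,0,0,0],
    [0.176,0.743,0.04,0,0,0],
    [0.176,0.743,0.04,0,0,0],
  ],
)

```text
clock: 6.3
tool_pos: [0.5703, -0.0472, 0.1395]
orientation: [-179.8, -0.2, 143.1]
force: [0.2, -0.1, -5.7]
opening: 0.0437
```

```bash
python3 to.py .5713 -.046 .1 143.1
python3 - <<'E'
from h import *
T=vision.snapshot('top');S=vision.snapshot('side')
t=T['pixels'][:,:,::-1];s=S['pixels'][:,:,::-1]
R=lambda i,x,y,w:cv2.resize(i[y-w:y+w,x-w:x+w],(400,400),interpolation=cv2.INTER_CUBIC)
cv2.imwrite('pics/z4.png',np.hstack([R(t,290,214,50),R(s,270,210,50)]))
E
```

```text
t 6.3 pos [ 0.5703 -0.0472  0.1395] rpy [-179.85   -0.19  143.14] F [ 0.2 -0.1 -5.7] M [ 0.09 -0.14  0.  ] open 0.0437 q1,6 [ 15. -52.]
row [-0.001  0.011  0.264] [-0.003 -0.003  0.001] max 0.26
```

View pics/z4.png

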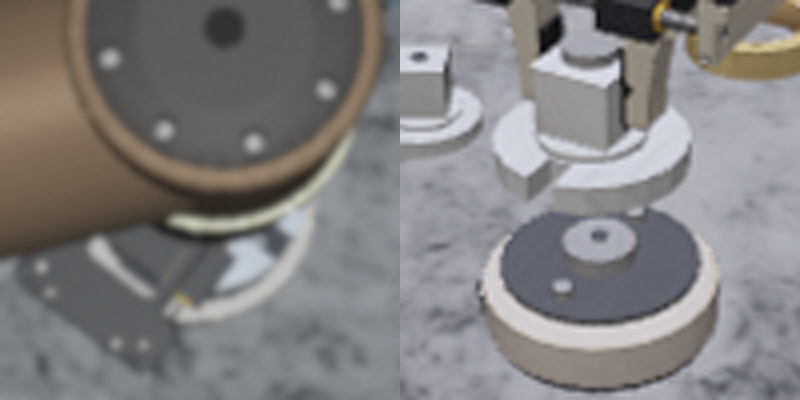

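Run:
```python
from h import *
T=vision.snapshot('top');S=vision.snapshot('side')
for z in(.059,.126): print(z,proj(S,[[.5713,-.046,z],[.5703,-.0472,z]]))
z=.126;c=np.array([.5703,-.0472])
a=np.radians(np.arange(0,360,2));e=proj(S,np.c_[c[0]+.052*np.cos(a),c[1]+.052*np.sin(a),0*a+z])
print('pred ellipse cols',e[:,0].min(),e[:,0].max(),'rows',e[:,1].min(),e[:,1].max())
m=(S['pixels'].min(2)>165).astype(np.uint8);n,l,st,cc=cv2.connectedComponentsWithStats(m)
for i in range(1,n):
    if st[i,4]>100 and 220<cc[i][0]<320 and 150<cc[i][1]<270: print(st[i],cc[i])
# notch direction -127 deg : predicted notch inner/outer mid at top face
u=np.array([np.cos(np.radians(-126.9)),np.sin(np.radians(-126.9))])
print(proj(S,[[*(c+r*u),z] for r in(.03,.052)]), 'pin',proj(S,[[.5713+.04*u[0],-.046+.04*u[1],.052]]))
cv2.imwrite('pics/z5.png',cv2.resize(S['pixels'][165:235,235:305,::-1],(700,700)[:2] if 0 else (600,600),interpolation=cv2.INTER_CUBIC))
```

```text
0.059 [[269.39199481 218.06973858]
 [268.99960499 218.42509275]]
0.126 [[268.32277679 191.98360996]
 [267.91093556 192.32050163]]
pred ellipse cols 243.0404058379622 292.7743696986309 rows 179.96593810024353 206.06022414687442
[253 162  23  20 177] [264.93220339 172.37853107]
[ 212  180  139   67 2478] [287.73769169 207.75302663]
[262 215  16  10 104] [269.44230769 219.46153846]
[[260.40812744 199.16424313]
 [254.64247869 204.42395015]] pin [[259.9762705  230.38106993]]
```

View pics/z5.png

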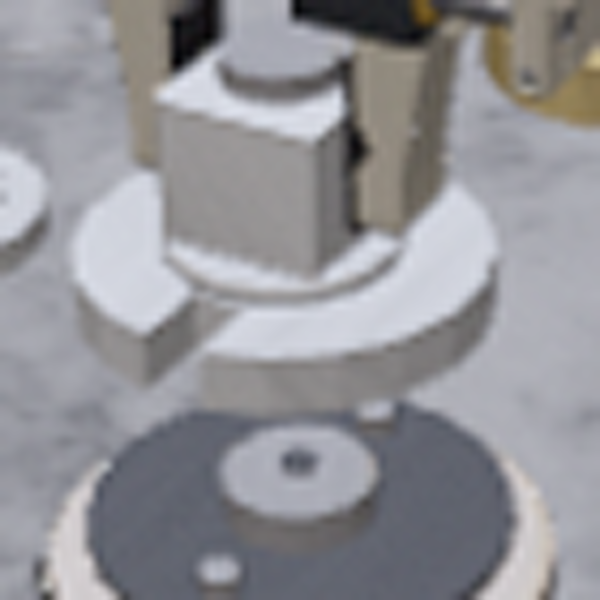

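The hub hangs where predicted: flange from col 243.1 to 292.7 against 243.0 to 292.8, notch mouth at (254.7,205) against (254.6,204.4). I'll lower it.

Call:
drive_tool(
  moves=[
    [0,0.01,0.15,-0.003,-0.003,0],
    [0,0.01,0.28,-0.003,-0.003,0],
    [0,0.01,0.31,-0.003,-0.003,0],
    [0,0.01,0.31,-0.003,-0.003,0],
    [0,0.01,0.31,-0.003,-0.003,0],
  ],
)

```text
clock: 7.0
tool_pos: [0.5725, -0.0458, 0.0948]
orientation: [179.9, 0.1, 143.1]
force: [0.3, 1.0, -4.7]
opening: 0.0437
```

```bash
python3 to.py .5713 -.046 .0745 143.1
```

```text
t 7.0 pos [ 0.5725 -0.0458  0.0948] rpy [1.7985e+02 1.2000e-01 1.4314e+02] F [ 0.3  1.  -4.7] M [ 0.1  -0.16  0.02] open 0.0437 q1,6 [ 15. -52.]
row [ 0.006 -0.006  0.135] [0.002 0.002 0.001] max 0.14
```

Call:
drive_tool(
  moves=[
    [0.006,-0.004,0.03,0.002,0.002,0],
    [0.006,-0.004,0.05,0.002,0.002,0],
    [0.006,-0.004,0.07,0.002,0.002,0],
    [0.006,-0.004,0.09,0.002,0.002,0],
    [0.006,-0.004,0.1,0.002,0.002,0],
    [0.006,-0.004,0.11,0.002,0.002,0],
    [0.006,-0.004,0.11,0.002,0.002,0],
  ],
)

```text
clock: 7.7
tool_pos: [0.5717, -0.0456, 0.0782]
orientation: [180.0, 0.0, 143.1]
force: [1.4, 1.1, -7.2]
opening: 0.0439
```

```bash
python3 to.py .5713 -.046 .0745 143.1
```

```text
t 7.7 pos [ 0.5717 -0.0456  0.0782] rpy [1.7996e+02 1.0000e-02 1.4315e+02] F [ 1.4  1.1 -7.2] M [ 0.56 -0.62 -0.02] open 0.0439 q1,6 [ 15. -52.]
row [ 0.001 -0.004  0.024] [0.001 0.    0.001] max 0.02
```

Call:
drive_tool(
  moves=[
    [0,0,0.012,0,0,0],
    [0,0,0.022,0,0,0],
    [0,0,0.03,0,0,0],
    [0,0,0.03,0,0,0],
  ],
)

```text
clock: 8.1
tool_pos: [0.5712, -0.0465, 0.075]
orientation: [-180.0, 0.0, 143.2]
force: [-6.3, -2.3, 8.6]
opening: 0.0438
```

```bash
python3 to.py .5713 -.046 .0745 143.1
```

```text
t 8.1 pos [ 0.5712 -0.0465  0.075 ] rpy [-1.7997e+02  3.0000e-02  1.4317e+02] F [-6.3 -2.3  8.6] M [-0.79  1.69  0.08] open 0.0438 q1,6 [ 15. -52.]
row [0.002 0.003 0.003] [-0.001  0.001  0.001] max 0.0
```

Call:
drive_tool(
  moves=[
    [0,0,0,0,0,0],
    [0,0,0,0,0,0],
    [0,0,0,0,0,0],
    [0,0,0,0,0,0],
    [0,0,0,0,0,0],
  ],
  fingers=1,
)

```text
clock: 8.6
tool_pos: [0.5712, -0.0464, 0.0749]
orientation: [-180.0, 0.0, 143.2]
force: [-0.9, -0.7, 0.1]
opening: 0.0782
```

Call:
drive_tool(
  moves=[
    [0,0,-0.2,0,0,0],
    [0,0,-0.5,0,0,0],
    [0,0,-0.8,0,0,0],
    [0,0,-0.9,0,0,0],
    [0,0,-0.9,0,0,0],
  ],
)

```text
clock: 9.1
tool_pos: [0.5729, -0.0461, 0.2132]
orientation: [179.8, 0.3, 143.2]
force: [-0.4, -0.2, -1.2]
opening: 0.0873
```

```bash
python3 to.py .4762 .1828 .2 169
```

```text
t 9.1 pos [ 0.5729 -0.0461  0.2132] rpy [179.8    0.26 143.2 ] F [-0.4 -0.2 -1.2] M [ 0.07 -0.08  0.  ] open 0.0873 q1,6 [ 15. -52.]
row [1.431 0.835 0.084] [ 0.002  0.005 -0.43 ] max 1.43
```

Call:
drive_tool(
  moves=[
    [0.3,0.15,0.0,0,0,-0.1],
    [0.6,0.33,0.0,0,0,-0.22],
    [0.9,0.5,0.0,0,0,-0.36],
    [0.95,0.55,0.0,0,0,-0.43],
    [0.95,0.55,0.0,0,0,-0.43],
    [0.95,0.55,0.0,0,0,-0.43],
  ],
)

```text
clock: 9.7
tool_pos: [0.5078, 0.1054, 0.212]
orientation: [180.0, 0.3, 169.0]
force: [0.1, -0.9, 0.3]
opening: 0.088
```

```bash
python3 to.py .4762 .1828 .13 169
python3 - <<'E'
from h import *
T=vision.snapshot('top');S=vision.snapshot('side')
t=T['pixels'][:,:,::-1];s=S['pixels'][:,:,::-1]
R=lambda i,x,y,w:cv2.resize(i[y-w:y+w,x-w:x+w],(400,400),interpolation=cv2.INTER_CUBIC)
cv2.imwrite('pics/z6.png',np.hstack([R(t,290,214,40),R(s,270,215,40)]))
f=lambda a:np.array([206+(a[0]-400+.5)/10-.5,163+(a[1]+.5)/10-.5])
for a,b in(((517,150),(660,152)),((531,82),(668,82)),((517,150),(531,82))):
    P=onplane(S,[f(a),f(b)],.055);d=P[1]-P[0];print(P.round(4).tolist(),np.hypot(*d[:2]),np.degrees(np.arctan2(d[1],d[0])))
g=lambda a:np.array([167+(a[0]+.5)/10-.5,236+(a[1]+.5)/10-.5])
P=onplane(T,[g((285,135)),g((254,292))],.017);d=P[1]-P[0];print('top line',np.degrees(np.arctan2(d[1],d[0])))
E
```

```text
t 9.7 pos [0.5078 0.1054 0.212 ] rpy [179.98   0.26 168.97] F [ 0.1 -0.9  0.3] M [-0.03 -0.12  0.09] open 0.088 q1,6 [ 34. -45.]
row [0.308 0.466 0.545] [ 0.     0.004 -0.   ] max 0.55
[[0.4574, 0.1637, 0.055], [0.4946, 0.1563, 0.055]] 0.03785526208824927 -11.31846823275084
[[0.4612, 0.2009, 0.055], [0.4979, 0.1945, 0.055]] 0.037220298957650604 -9.821816007340043
[[0.4574, 0.1637, 0.055], [0.4612, 0.2009, 0.055]] 0.03735148723596513 84.17592890154707
top line 170.0337073882759
```

View pics/z6.png

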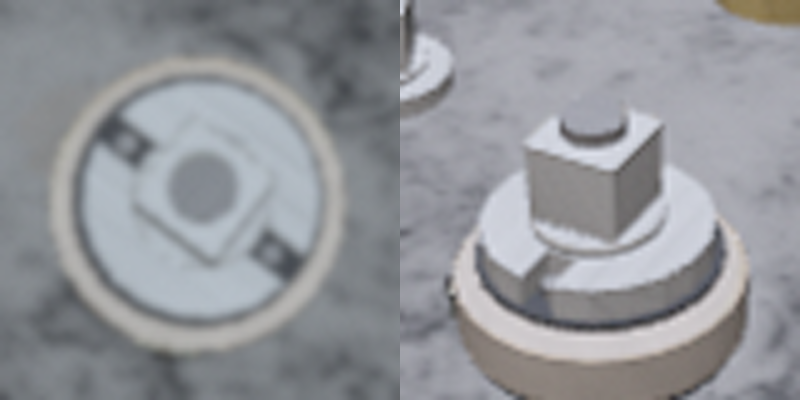

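The hub is home: both pins show in the notches, at crop (127,143) and (275,253), and the flange is flat. Now the cap, at yaw 170.

Call:
drive_tool(
  moves=[
    [0.2,0.3,0.1,0,0.004,-0.017],
    [0.308,0.466,0.4,0,0.004,-0.017],
    [0.308,0.466,0.545,0,0.004,-0.017],
    [0.308,0.466,0.545,0,0.004,-0.017],
    [0.308,0.466,0.545,0,0.004,-0.017],
    [0.308,0.466,0.545,0,0.004,-0.017],
  ],
)

```text
clock: 10.4
tool_pos: [0.4781, 0.1817, 0.1318]
orientation: [179.9, 0.1, 169.8]
force: [-0.1, -0.1, 0.0]
opening: 0.0882
```

```bash
python3 to.py .4762 .1828 .022 170
python3 - <<'E'
from h import *
T=vision.snapshot('top');S=vision.snapshot('side')
s=S['pixels'][:,:,::-1]
R=lambda i,x,y,w:cv2.resize(i[y-w:y+w,x-w:x+w],(400,400),interpolation=cv2.INTER_CUBIC)
cv2.imwrite('pics/z7.png',R(s,226,170,40))
E
```

```text
t 10.4 pos [0.4781 0.1817 0.1318] rpy [1.7991e+02 1.3000e-01 1.6982e+02] F [-0.1 -0.1  0. ] M [ 0.1  -0.07 -0.01] open 0.0882 q1,6 [ 43. -53.]
row [0.015 0.004 0.732] [ 0.001  0.002 -0.003] max 0.73
```

View pics/z7.png

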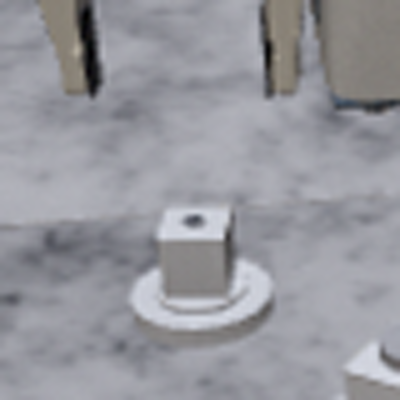

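The fingers, tips at (82,92) and (282,95), straddle the cap boss at (197,250). I'll go down and grip.

Call:
drive_tool(
  moves=[
    [0.01,0.004,0.3,0,0,0],
    [0.01,0.004,0.55,0,0,0],
    [0.01,0.004,0.7,0,0,0],
    [0.01,0.004,0.725,0,0,0],
    [0.01,0.004,0.725,0,0,0],
    [0.01,0.004,0.725,0,0,0],
  ],
)

```text
clock: 11.1
tool_pos: [0.4779, 0.1836, 0.0246]
orientation: [179.8, 0.2, 169.8]
force: [-0.3, 0.5, 0.8]
opening: 0.0877
```

Call:
drive_tool(
  moves=[
    [0,0,0,0,0,0],
    [0,0,0,0,0,0],
    [0,0,0,0,0,0],
    [0,0,0,0,0,0],
    [0,0,0,0,0,0],
    [0,0,0,0,0,0],
    [0,0,0,0,0,0],
  ],
  fingers=-1,
)

```text
clock: 11.8
tool_pos: [0.4778, 0.1835, 0.0245]
orientation: [179.8, 0.2, 169.8]
force: [-0.6, 1.5, 1.5]
opening: 0.0368
```

```bash
python3 to.py .4762 .1828 .17 170
```

```text
t 11.8 pos [0.4778 0.1835 0.0245] rpy [179.78   0.22 169.83] F [-0.6  1.5  1.5] M [0.32 0.46 0.03] open 0.0368 q1,6 [ 43. -53.]
row [ 0.006 -0.003 -0.97 ] [ 0.004  0.004 -0.003] max 0.97
```

Call:
drive_tool(
  moves=[
    [0,0,-0.3,0.004,0.004,0],
    [0,0,-0.6,0.004,0.004,0],
    [0,0,-0.9,0.004,0.004,0],
    [0,0,-1.0,0.004,0.004,0],
    [0,0,-1.0,0.004,0.004,0],
    [0,0,-1.0,0.004,0.004,0],
  ],
)

```text
clock: 12.4
tool_pos: [0.4765, 0.1829, 0.1739]
orientation: [-180.0, -0.1, 169.8]
force: [-0.3, -0.0, -1.6]
opening: 0.0356
```

```bash
python3 to.py .5713 -.0462 .17 150
python3 - <<'E'
from h import *
S=vision.snapshot('side')
print(onplane(vision.snapshot('top'),[290.2,211.2],.117))
cv2.imwrite('pics/z8.png',cv2.resize(S['pixels'][100:240,160:300,::-1],(560,560),interpolation=cv2.INTER_CUBIC))
E
```

```text
t 12.4 pos [0.4765 0.1829 0.1739] rpy [-1.7998e+02 -6.0000e-02  1.6981e+02] F [-0.3 -0.  -1.6] M [ 0.06 -0.01 -0.03] open 0.0356 q1,6 [ 43. -53.]
row [-0.892 -1.391  0.026] [-0.    -0.001  0.33 ] max 1.39
[[ 0.56952555 -0.04731137  0.117     ]]
```

View pics/z8.png

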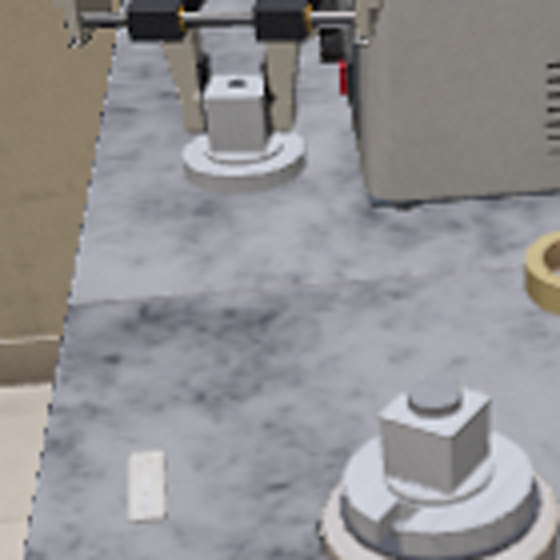

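Call:
drive_tool(
  moves=[
    [-0.2,-0.3,0,0,0,0],
    [-0.4,-0.6,0,0,0,0],
    [-0.55,-0.85,0,0,0,0],
    [-0.6,-0.9,0,0,0,0],
    [-0.6,-0.9,0,0,0,0],
  ],
)

```text
clock: 13.0
tool_pos: [0.5408, 0.0316, 0.1712]
orientation: [-179.8, -0.3, 169.6]
force: [-0.0, 0.2, -1.7]
opening: 0.0355
```

```bash
python3 to.py .571 -.0466 .16 169.8
```

```text
t 13.0 pos [0.5408 0.0316 0.1712] rpy [-179.77   -0.29  169.61] F [-0.   0.2 -1.7] M [ 0.16 -0.03  0.01] open 0.0355 q1,6 [ 24. -35.]
row [-0.292 -0.476  0.075] [-0.004 -0.005 -0.003] max 0.48
```

Call:
drive_tool(
  moves=[
    [-0.15,-0.25,0.0,-0.004,-0.005,0],
    [-0.292,-0.476,0.03,-0.004,-0.005,0],
    [-0.292,-0.476,0.06,-0.004,-0.005,0],
    [-0.292,-0.476,0.06,-0.004,-0.005,0],
    [-0.292,-0.476,0.06,-0.004,-0.005,0],
    [-0.292,-0.476,0.06,-0.004,-0.005,0],
  ],
)

```text
clock: 13.6
tool_pos: [0.5708, -0.0453, 0.1623]
orientation: [180.0, 0.0, 169.7]
force: [-0.8, 0.2, -1.1]
opening: 0.0362
```

```bash
python3 to.py .571 -.0466 .1315 169.8
python3 - <<'E'
from h import *
S=vision.snapshot('side')
z=.162-.0245+.012-.0
a=np.radians(np.arange(0,360,2))
e=proj(S,np.c_[.571+.038*np.cos(a),-.0466+.038*np.sin(a),0*a+z]);print('pred cap cols',e[:,0].min(),e[:,0].max(),e[:,1].max())
cv2.imwrite('pics/z9.png',cv2.resize(S['pixels'][140:240,220:320,::-1],(600,600),interpolation=cv2.INTER_CUBIC))
E
```

```text
t 13.6 pos [ 0.5708 -0.0453  0.1623] rpy [1.7999e+02 1.0000e-02 1.6971e+02] F [-0.8  0.2 -1.1] M [ 0.12 -0.06 -0.03] open 0.0362 q1,6 [ 15. -25.]
row [-0.003 -0.008  0.206] [ 0.     0.    -0.002] max 0.21
pred cap cols 249.36340573269027 286.2547233831425 192.06185514961797
```

View pics/z9.png

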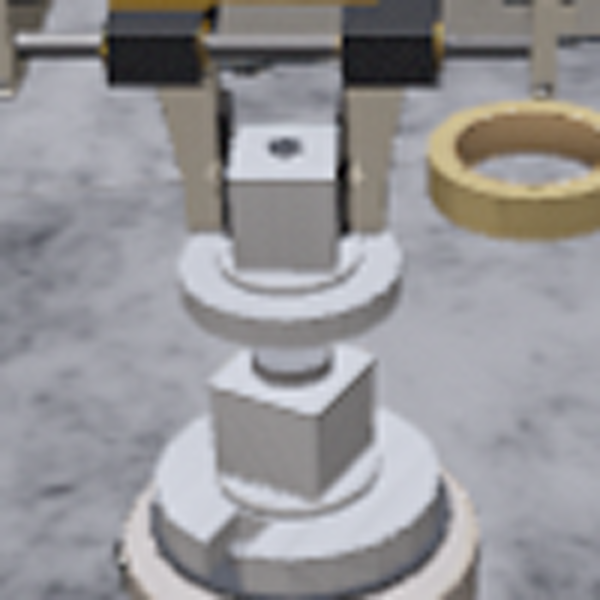

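The cap, centred at crop col 291, lines up with the hub spigot at col 290.5, so I'll lower it.

Call:
drive_tool(
  moves=[
    [-0.003,-0.007,0.06,0,0,0],
    [-0.003,-0.007,0.1,0,0,0],
    [-0.003,-0.007,0.13,0,0,0],
    [-0.003,-0.007,0.15,0,0,0],
    [-0.003,-0.007,0.17,0,0,0],
    [-0.003,-0.007,0.19,0,0,0],
    [-0.003,-0.007,0.19,0,0,0],
  ],
)

```text
clock: 14.35
tool_pos: [0.571, -0.0466, 0.1336]
orientation: [180.0, -0.0, 169.7]
force: [-0.5, 0.3, -2.2]
opening: 0.0359
```

```bash
python3 to.py .571 -.0466 .1315 169.8
```

```text
t 14.35 pos [ 0.571  -0.0466  0.1336] rpy [ 1.7999e+02 -1.0000e-02  1.6970e+02] F [-0.5  0.3 -2.2] M [ 0.08 -0.03 -0.05] open 0.0359 q1,6 [ 15. -25.]
row [-0.    -0.     0.014] [ 0.    -0.    -0.002] max 0.01
```

Call:
drive_tool(
  moves=[
    [0,0,0.008,0,0,0],
    [0,0,0.014,0,0,0],
    [0,0,0.018,0,0,0],
    [0,0,0.018,0,0,0],
  ],
)

```text
clock: 14.75
tool_pos: [0.5711, -0.0466, 0.1321]
orientation: [180.0, 0.0, 169.7]
force: [-3.6, 1.9, 7.6]
opening: 0.0356
```

```bash
python3 to.py .571 -.0466 .1315 169.8
```

```text
t 14.75 pos [ 0.5711 -0.0466  0.1321] rpy [1.7999e+02 4.0000e-02 1.6972e+02] F [-3.6  1.9  7.6] M [ 0.48  1.33 -0.02] open 0.0356 q1,6 [ 15. -25.]
row [ 0.001 -0.     0.004] [ 0.     0.001 -0.001] max 0.0
```

Contact at the home height. I'll release and raise the arm.

Call:
drive_tool(
  moves=[
    [0,0,0,0,0,0],
    [0,0,0,0,0,0],
    [0,0,0,0,0,0],
    [0,0,0,0,0,0],
    [0,0,0,0,0,0],
  ],
  fingers=1,
)

```text
clock: 15.25
tool_pos: [0.5711, -0.0466, 0.1319]
orientation: [180.0, 0.0, 169.7]
force: [-0.3, -0.0, 0.0]
opening: 0.0702
```

Call:
drive_tool(
  moves=[
    [0,0,-0.2,0,0,0],
    [0,0,-0.4,0,0,0],
    [0,0,-0.6,0,0,0],
    [0,0,-0.7,0,0,0],
    [0,0,-0.7,0,0,0],
  ],
)

```text
clock: 15.75
tool_pos: [0.5724, -0.0465, 0.2397]
orientation: [179.9, 0.3, 169.7]
force: [-0.3, -0.7, -0.8]
opening: 0.0876
```

Call:
drive_tool(
  moves=[
    [0.3,0.3,0,0,0,0],
    [0.6,0.6,0,0,0,0],
    [0.8,0.9,0,0,0,0],
    [0.8,0.9,0,0,0,0],
    [0.8,0.9,0,0,0,0],
    [0.8,0.9,0,0,0,0],
  ],
)

```text
clock: 16.35
tool_pos: [0.4779, 0.1082, 0.2388]
orientation: [179.9, 0.3, 169.8]
force: [-0.4, -0.2, -0.5]
opening: 0.088
```

Run:
```python
from h import *
o=sensors.get_obs();print(o['clock'],o['tool_pos'],o['force'],o['opening'])
T=vision.snapshot('top');S=vision.snapshot('side')
t=T['pixels'][:,:,::-1];s=S['pixels'][:,:,::-1]
R=lambda i,x,y,w:cv2.resize(i[y-w:y+w,x-w:x+w],(400,400),interpolation=cv2.INTER_CUBIC)
cv2.imwrite('pics/z10.png',np.hstack([R(t,290,214,40),R(s,270,205,50)]))
cv2.imwrite('pics/top_end.png',t);
for z in(.107,.119,.162):print(z,'top',proj(T,[[.5711,-.0465,z]]),'side',proj(S,[[.5711,-.0465,z]]))
```

```text
16.35 [0.47792189 0.1082379  0.23879674] [-0.43234442 -0.21780628 -0.47835638] 0.08802791101108519
0.107 top [[289.74291942 210.91492352]] side [[268.56798784 199.75436866]]
0.119 top [[289.82825915 210.34329995]] side [[268.37066205 194.95241385]]
0.162 top [[290.14992533 208.18861691]] side [[267.63693407 177.08442686]]
```

View pics/z10.png

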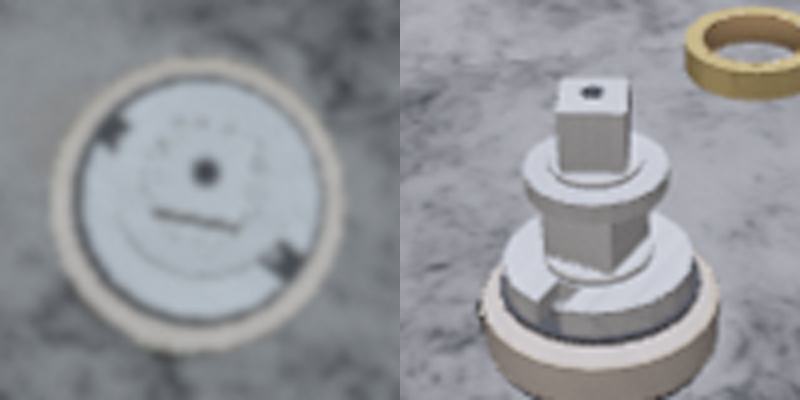

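View pics/top_end.png

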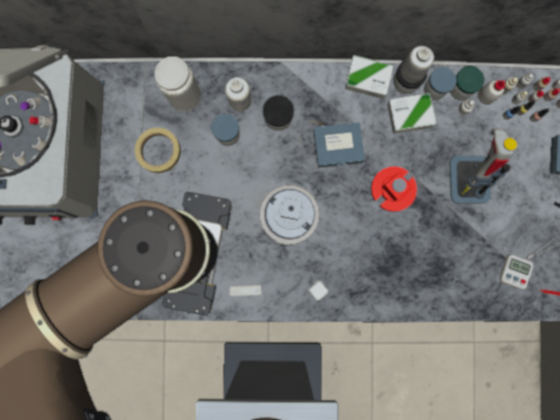

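The cap's hole is at (290.8,208.0) in the top view and (267.6,177.6) in the side view. For a fully home cap I predicted (290.1,208.2) and (267.6,177.1). The bystanders look unmoved, so I'll hand in.

```bash
python3 -c "
from plant import ticket
print(ticket.close_job())"
```

```text
the job is handed in; nothing more can be done
None
```

The hub is on the drive base with both notches over the pins, and the cap is on top of it. I handed the job in at about 16.5 s; no verdict was reported.

- **Hub:** I turned it about 14° in the grip to match the pin line seen from above, about 37° off the world y axis. It went down 7 mm past where it would have rested on the pins and met the seat at home height, with about 9 N shown at the wrist. Pictures after release showed both pins in the notches and the flange flat.
- **Cap:** Contact also came at home height, with about 8 N shown. Afterwards its top hole lay within 0.7 px of the place predicted for a fully home, upright cap, in both views.
- **Surroundings:** The bystanders look unmoved in the last top picture. The gripper was open and clear of everything at hand-in.
- **Disagreements:** My two-view heights came out low for the base spigot (55 mm against 59) and the hub top (66 mm against 72), probably from picking the centres imprecisely in the side view. The cap agreed (54 mm against 55). A rough top-view reading of the seated hub's centre was about 2 mm off the gripper's reading.

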